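# Fetch the tub from behind the jars

## Task

The flat tub lies at the back of the spice tray, hemmed in by the two jars in front of it. First stand both jars upright on the wooden side board, then fetch the tub and lay it, lid up, in the middle of the dark serving slate with its long side along the slate's long side, and only then put each jar back on the spice tray exactly where it stood at the start. Leave the egg timer, the teaspoon and the peeler alone.

Things in the scene. Friction and masses are not known exactly. Their poses are not given: they have to be found in the camera images.
- spice_tray: Fixed pale wood tray, 170 x 190 mm (x, y). Origin: centre of its underside; -x is its front edge, facing the robot. Floor 8 mm above the worktop; rim 6 mm wide, 5 mm above the floor. At the start the jars stand side by side (either way round) on its front half, about 38 mm before and 34 mm beside the origin; the tub lies about 35 mm behind the origin, long side along y.
- squat_jar: Wide, low closed jar, 58 x 62 mm (x, y), 86 mm tall, 0.25-0.5 kg. Origin: centre of its underside; z up. Starts on the front half of the spice tray, its x roughly along the tray's x, about 16 mm from the other jar and 9 mm before the tub. Grip it from above along x, the rear finger over the low tub.
- spice_jar: Slim, tall round spice jar, 46 mm in diameter, 106 mm tall, about 0.11 kg. Origin: centre of its underside; z up. Starts beside the squat jar on the spice tray, any yaw (the similar jars far back on the worktop are not meant). Grip it from above along the tray's x.
- tub: Flat closed rectangular food tub, 63 x 105 x 26 mm (x, y, z), about 0.15 kg. Origin: centre of its underside; y is its long axis, z up. Grip it across its short side (along x). Starts on the rear half of the spice tray, so close behind both jars that no finger fits in front of it.
- side_board: Fixed plain wooden board with a small dark hanging hole near its front edge, the side area for the jars. 200 x 140 mm (x, y), top 14 mm above the worktop. Origin: centre of its underside; x is its long axis. Lies left or right of the spice tray.
- slate: Fixed dark rectangular serving slate, 120 x 170 mm (x, y), flat, its top 10 mm above the worktop. Origin: centre of its outline at worktop height; z up; y is its long axis. Stands on the other side of the spice tray from the side board.
- timer: Loose egg timer, dome-shaped, 67 mm across and 56 mm tall, behind and to the right of the spice tray. Bystander. Origin: centre of its underside. (Fixed along the back, beyond x = 0.7 m: a low empty kettle base, a pepper mill 0.17 m tall, canisters, a mug, small jars; a wall cabinet hangs above them from 0.62 m up.)
- teaspoon: Loose metal teaspoon, 137 x 28 x 13 mm, lying crosswise behind the spice tray. Bystander. Origin: centre of its underside.
- peeler: Loose vegetable peeler, 170 x 25 x 18 mm, lying far back on the right. Bystander. Origin: centre of its underside.
There are look-alikes about, which are no part of the job. Leave any yellow look-alike of the spice_jar alone.

How it is judged:
On the way, in this order (a step that is already met when the one before it is completed fails the run):
1. both jars stand released on the side board, the tub still in its place (x of squat_jar in the frame of side_board between -0.095 and 0.095 m and y of squat_jar in the frame of side_board between -0.065 and 0.065 m and z of squat_jar in the frame of side_board between 0.009 and 0.022 m and angle between each of squat_jar, spice_jar's own z axis and vertical below 0.15 rad and linear speed of each of squat_jar, spice_jar below 0.02 m/s and contact force between the fingers and squat_jar below 0.1 N and x of spice_jar in the frame of side_board between -0.095 and 0.095 m and y of spice_jar in the frame of side_board between -0.065 and 0.065 m and z of spice_jar in the frame of side_board between 0.009 and 0.022 m and contact force between the fingers and spice_jar below 0.1 N and distance of tub from where it was at the start of the episode below 0.04 m), for 0.2 s.
2. the tub lies released in the middle of the slate while both jars still stand on the side board (x of squat_jar in the frame of side_board between -0.095 and 0.095 m and y of squat_jar in the frame of side_board between -0.065 and 0.065 m and z of squat_jar in the frame of side_board between 0.009 and 0.022 m and angle between each of squat_jar, spice_jar, tub's own z axis and vertical below 0.15 rad and linear speed of each of squat_jar, spice_jar, tub below 0.02 m/s and contact force between the fingers and squat_jar below 0.1 N and x of spice_jar in the frame of side_board between -0.095 and 0.095 m and y of spice_jar in the frame of side_board between -0.065 and 0.065 m and z of spice_jar in the frame of side_board between 0.009 and 0.022 m and contact force between the fingers and spice_jar below 0.1 N and horizontal distance between tub and slate below 0.015 m and angle between the y axis of tub and the y axis of slate, either way round below 0.2 rad and z of tub in the frame of slate between 0.005 and 0.016 m and contact force between the fingers and tub below 0.1 N), for 0.2 s.
At the end, for the whole second after the job is handed in: The tub lies lid up on the slate, its centre within 15 mm of the slate's centre and its long side within 0.2 rad (11 degrees) of the slate's; both jars stand upright on the spice tray, each within 15 mm of where it stood at the start; all three are released and at rest (horizontal distance between tub and slate below 0.015 m and angle between the y axis of tub and the y axis of slate, either way round below 0.2 rad and z of tub in the frame of slate between 0.005 and 0.016 m and angle between each of tub, squat_jar, spice_jar's own z axis and vertical below 0.15 rad and linear speed of each of tub, squat_jar, spice_jar below 0.02 m/s and contact force between the fingers and tub below 0.1 N and distance of each of squat_jar, spice_jar from where it was at the start of the episode below 0.015 m and contact force between the fingers and squat_jar below 0.1 N and contact force between the fingers and spice_jar below 0.1 N); the robot touches nothing.
It fails at once if the timer is pushed more than 20 mm (distance of timer from where it was at the start of the episode above 0.02 m).
It fails at once if the teaspoon is pushed more than 20 mm (distance of teaspoon from where it was at the start of the episode above 0.02 m).
It fails at once if the peeler is pushed more than 20 mm (distance of peeler from where it was at the start of the episode above 0.02 m).
It also fails if it takes over 123 s, if anything falls off the work surface, if the arm or the gripper's body presses on something with over 40 N, if the wrist force passes 120 N, or if a joint passes its speed limit or range.

## Robot

A 6-joint arm with a two-finger parallel gripper is mounted at the origin on a cart in front of the work surface, level with it; the furniture and walls round the work are solid. World frame = base frame: x ahead of the robot, y to its left, z up, the work surface at z = 0. Lengths are in m, angles in rad, forces in N, time in s.
With the tool pointing down it reaches from about 0.3 to 0.875 m from the base axis. Payload 6.4 kg.
Tool frame: the origin (TCP) lies on the centre line of the jaws, within the pads' length; the fingertips stand r.tcp_to_tips ahead of it and the grasp point (between the pads) is the TCP (r.tcp_to_tips is the distance from the TCP to the fingertips, in m); z points along the fingers, y is the line along which they close (so a half turn about z gives the same grasp; the last joint's range is limited). The gripper opens to 88 mm and grips with 3 to 60 N. Pads are 18 mm wide; open, the fingers measure 123 mm over their backs; the gripper's body (75 mm by 187 mm) begins 45 mm behind the grasp point.
Start: joints at [0.913, 0.181, 1.607, -0, 1.354, -0.206], TCP at [0.251, 0.517, 0.258] pointing down, gripper open.
Joint ranges: [-2.99, 2.99], [-0.89, 2.07], [0.3, 2.58], [-1.14, 4.28], [0, 2.63], [-3.12, 3.12]. Speed limits (rad/s): [2.57, 2.57, 3.01, 3.14, 3.14, 3.14].

## Interface

Orientations are given as a rotation vector (axis times angle).
In Python, from bench import sense, optics, order, r gives the robot as it stands.
- The arm moves only by the shell command python3 -m inch 'ROWS'. ROWS is a JSON object of lists of equal length, an entry for each row: "rot": the turn, a rotation vector about the tool's x, y, z in units of 5 degrees (1.0 is 5 degrees), a list of three; "offset": the shift along the tool's x, y, z in units of 30 mm (1.0 is 30 mm), a list of three; "gripper": the opening, from 0 (shut) to 1 (fully open). In form: {"rot": [[rx, ry, rz], ...], "offset": [[tx, ty, tz], ...], "gripper": [gripper, ...]}. A call has 1 to 10 rows; each row shifts and turns the commanded pose from where the row before left it, along the tool's axes as they then stand; what a row does not reach is not made up. A row lasts 1/12 s, in which the tool goes at most 41.7 mm and 7.16 degrees, less where a joint would pass 70% of its speed; a pose out of reach is approached as far as the arm can. A call is refused whole if a number of a shift passes 1 or a number of a turn 1, either way. A call with a gripper value outside its range is refused whole. The fingers move at their own pace and stop on an object; the grip force is fixed at half the most. Time passes only in rows, so rows that do not move let the fingers close. It gives the time, the measured TCP pose, the force, the opening and the grip force at its end, in the units of the state.
- sense(): the state, without advancing time (a new reading comes with each control period).
- optics.camera(name): name is "scene" or "top" or "wrist"; returns a dict with "img" (400x640x3 uint8, blue, green, red), "camera_matrix" (3x3 intrinsics, pixels), "position" and "rotation" of the camera in the world. Camera axes: x right, y up, looking along -z (the intrinsics and any distortion apply to the point x, -y, -z); pixel columns grow to the right and rows downward; lengths in m; the calibration is good to about 2 mm. A picture is of the moment at which its call begins. There is no depth.
- order.job_done(): hands the job in; it is judged then, once.
The state is a dict: "clock": time; "q": joint angles; "joint_vel": joint speeds; "joint_torque": joint torques, N m; "ee_pos": TCP position; "ee_rot": TCP orientation; "wrist_force": force on the tool from outside, world axes, zero at the start; "wrist_torque": the same for the moment, N m; "gripper_width": finger opening in m; "finger_force": force on a finger pad.
Only numpy, scipy, OpenCV 4.12 (cv2) and the standard library are available. Lean on these libraries where they do the work, as an engineer would, in place of code of your own. Each camera call takes 0.05 s, during which the arm holds its last target. There are 200 camera calls.

## Working session

There is one attempt and no reset: what is moved stays moved. The work goes in short steps, Python scripts to look and compute and a shell command to move; the robot and the scene stay as the last step left them, time stands still between calls to the robot, and variables do not carry over. Pictures are saved under pics/ and viewed, at most 14 in all, crops included, and the job is handed in when it is done.

```bash
ls; mkdir -p pics
python3 - <<'E'
from bench import sense, optics, order, r
import cv2
print(sense()); print(r.tcp_to_tips)
for n in ("scene","top"):
    c=optics.camera(n); cv2.imwrite(f"pics/{n}0.png",c["img"]); print(n,c["camera_matrix"],c["position"],c["rotation"],[k for k in c])
E
```

```text
pics
{'clock': 0.0, 'q': array([ 9.12705972e-01,  1.81529592e-01,  1.60797170e+00,  1.51888111e-05,
        1.35379815e+00, -2.06282754e-01]), 'joint_vel': array([-5.94115091e-04,  4.67151924e-05, -3.47452336e-04, -5.13150883e-04,
        7.42197579e-04,  7.33637888e-05]), 'joint_torque': array([-8.60135788e-04, -4.33858538e+01, -3.41855693e+01,  7.03492924e-02,
        3.84529517e-02, -1.70092335e-04]), 'ee_pos': array([0.25070722, 0.51692377, 0.25683409]), 'ee_rot': array([-7.03518495e-01, -3.06105934e+00,  2.42418683e-03]), 'wrist_force': array([-0.65830405,  0.26871013,  0.1689844 ]), 'wrist_torque': array([0.012415  , 0.00148134, 0.00807773]), 'finger_force': 0.0, 'gripper_width': 0.08815555586181527}
0.019
scene [[365.51186123   0.         316.77293117]
 [  0.         365.51186123 201.71829132]
 [  0.           0.           1.        ]] [0.90013098 0.59646631 0.76053164] [0.24444539 1.00183901 2.47921073] ['img', 'camera_matrix', 'position', 'rotation']
top [[462.35125583   0.         322.77064728]
 [  0.         462.35125583 204.59619668]
 [  0.           0.           1.        ]] [ 0.46759737 -0.02954911  1.27586367] [ 0.07625157 -0.05441065 -1.59613475] ['img', 'camera_matrix', 'position', 'rotation']
```

View pics/scene0.png

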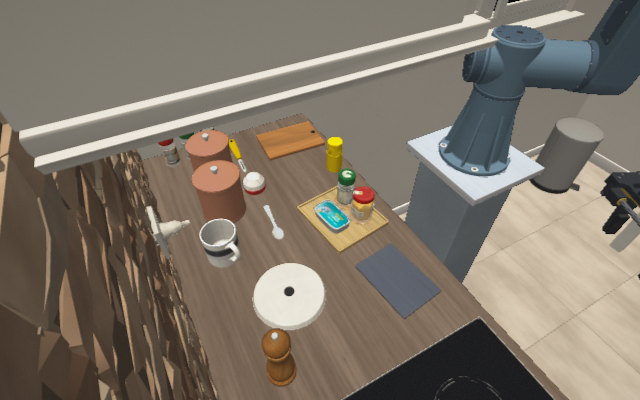

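View pics/top0.png

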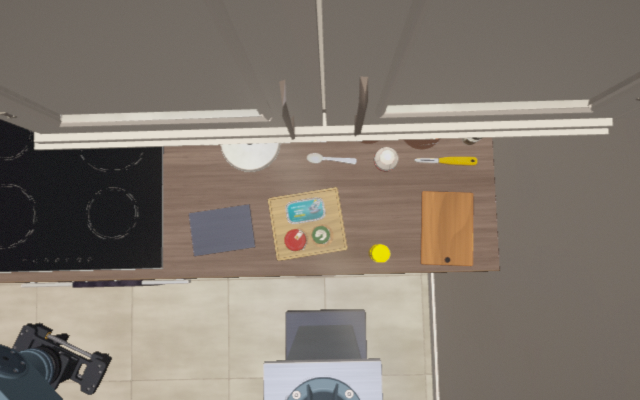

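Both views show the tray at top-view (308,224). The candidates for spice_jar are the green-lidded jar (320,235), the yellow jar (381,254) and the far-back jars. The green one fits because it is on the tray beside the red-lidded squat jar (296,240). The board is at (447,228) and the slate at (222,230). I'll confirm this in an enlarged crop.

```bash
cat > h.py <<'E'
import numpy as np, cv2
from scipy.spatial.transform import Rotation as R
from bench import sense, optics
def w(c,u,v,z):
    K=np.array(c["camera_matrix"]); d=np.linalg.inv(K)@[u,v,1]; d=R.from_rotvec(c["rotation"]).as_matrix()@(d*[1,-1,-1])
    p=np.array(c["position"]); return (p+d*(z-p[2])/d[2])[:3]
def crop(c,x0,y0,x1,y1,s,f):
    cv2.imwrite(f,cv2.resize(c["img"][y0:y1,x0:x1],None,fx=s,fy=s,interpolation=cv2.INTER_CUBIC))
E
python3 - <<'E'
from h import *
c=optics.camera("top"); crop(c,180,180,480,275,2.66,"pics/t1.png"); crop(c,260,180,355,270,6,"pics/t2.png")
R0=np.array(c["rotation"]);print(R.from_rotvec(R0).as_matrix().round(3))
hsv=cv2.cvtColor(c["img"],cv2.COLOR_BGR2HSV)
s=optics.camera("scene"); crop(s,290,155,395,255,5.5,"pics/s2.png")
E
```

```text
[[-0.026  0.996 -0.083]
 [-1.    -0.027 -0.013]
 [-0.015  0.083  0.996]]
```

View pics/t1.png

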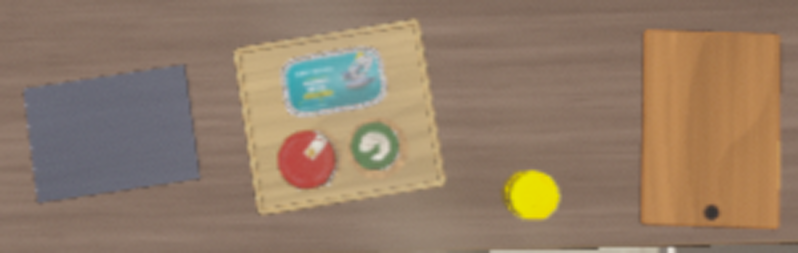

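View pics/t2.png

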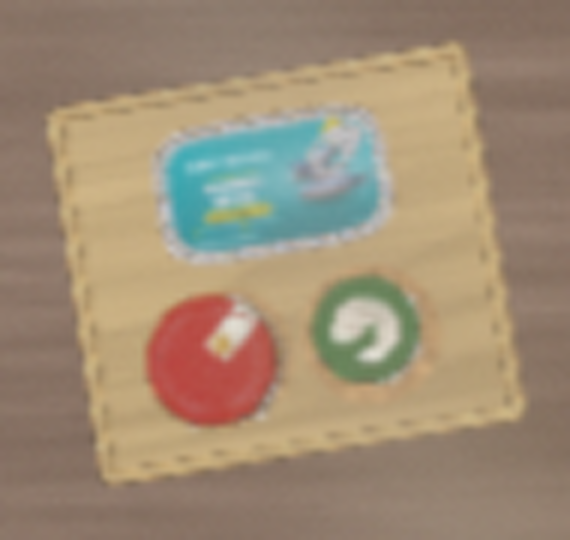

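View pics/s2.png

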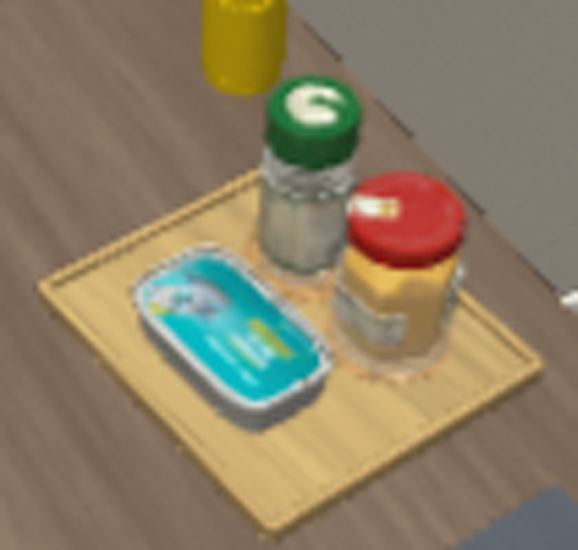

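The crop shows the green-lidded round jar at t2 (366,329) and the red squat jar at (213,360), both just in front of the tub at (276,183). The green jar is the spice_jar. The yellow jar stands off the tray, so I'll leave it alone.

Run:
```python
from h import *
c=optics.camera("top")
def a(u,v,z): return w(c,260+(u+.5)/6-.5,180+(v+.5)/6-.5,z)
def b(u,v,z): return w(c,180+(u+.5)/2.66-.5,180+(v+.5)/2.66-.5,z)
def quad(f,P,z,n):
    q=np.array([f(*p,z) for p in P]); m=q.mean(0); 
    e=[(np.linalg.norm(q[i]-q[i-1]).round(3),np.degrees(np.arctan2(*(q[i]-q[i-1])[1::-1])).round(1)) for i in range(4)]
    print(n,m.round(4),e)
quad(a,[(52,113),(460,46),(520,415),(108,480)],.013,"tray")
quad(b,[(24,90),(185,65),(199,179),(38,202)],.010,"slate")
quad(b,[(644,30),(779,34),(779,228),(642,224)],.014,"board")
print("red",a(213,360,.094),"green",a(366,329,.114),"tub",a(276,183,.034),"yellow",b(532,195,.1))
s=optics.camera("scene")
g=lambda u,v,z: w(s,290+(u+.5)/5.5-.5,155+(v+.5)/5.5-.5,z)
print("scene red",g(405,215,.094),"green",g(313,105,.114),"tub",g(233,320,.034))
R0=R.from_rotvec(sense()["ee_rot"]).as_matrix();print(R0.round(3))
```

```text
tray [0.5225 0.0309 0.013 ] [(np.float64(0.169), np.float64(7.7)), (np.float64(0.189), np.float64(-82.2)), (np.float64(0.17), np.float64(-172.4)), (np.float64(0.189), np.float64(97.5))]
slate [0.5106 0.266  0.01  ] [(np.float64(0.117), np.float64(7.0)), (np.float64(0.169), np.float64(-82.7)), (np.float64(0.119), np.float64(-173.7)), (np.float64(0.167), np.float64(96.6))]
board [ 0.4999 -0.3491  0.014 ] [(np.float64(0.198), np.float64(-3.1)), (np.float64(0.138), np.float64(-93.3)), (np.float64(0.198), np.float64(177.0)), (np.float64(0.138), np.float64(86.9))]
red [0.47835395 0.05850177 0.094     ] green [ 0.48943838 -0.00726944  0.114     ] tub [0.55741015 0.03301418 0.034     ] yellow [ 0.43899566 -0.15506822  0.1       ]
scene red [0.48104681 0.06020312 0.094     ] green [ 0.49129991 -0.00796376  0.114     ] tub [0.55687641 0.03306701 0.034     ]
[[-0.9    0.437 -0.   ]
 [ 0.437  0.9   -0.   ]
 [ 0.    -0.001 -1.   ]]
```

```bash
cat >> h.py <<'E'
def go(x,y,z,yaw=7.6):
    "remaining shift (30 mm) and turn (5 deg) in tool axes to a tool-down pose with tool y at yaw"
    s=sense(); T=R.from_rotvec(s["ee_rot"]); t=np.radians(yaw); cy,sy=np.cos(t),np.sin(t)
    G=R.from_matrix(np.array([[-sy,cy,0],[cy,sy,0],[0,0,-1.]]))
    d=np.array([x,y,z])-s["ee_pos"]
    print("t",round(s["clock"],2),"pos",s["ee_pos"].round(4),"offset now",(T.inv().apply(d)/.03).round(2),"at goal axes",(G.inv().apply(d)/.03).round(2),"rot",np.degrees((T.inv()*G).as_rotvec()/5).round(2),"w",round(s["gripper_width"],4),"F",s["wrist_force"].round(1),round(float(s["finger_force"]),1))
E
python3 -m inch '{"rot":[[0,0,1],[0,0,1],[0,0,1],[0,0,1],[0,0,1],[0,0,1],[0,0,1],[0,0,1],[0,0,1],[0,0,1]],"offset":[[0,0,0],[0,0,0],[0,0,0],[0,0,0],[0,0,0],[0,0,0],[0,0,0],[0,0,0],[0,0,0],[0,0,0]],"gripper":[1,1,1,1,1,1,1,1,1,1]}'
python3 -m inch '{"rot":[[0,0,1],[0,0,0.3],[0,0,0]],"offset":[[0,0,0],[0,0,0],[0,0,0]],"gripper":[1,1,1]}'
python3 -c "
from h import *
go(.490,-.0077,.2)"
```

```text
clock: 1.13
ee_pos: [0.251, 0.5173, 0.2576]
ee_rot: [-1.937, -2.473, 0.0]
wrist_force: [-0.1, -0.6, 1.5]
gripper_width: 0.0883
finger_force: 0.0
clock: 1.38
ee_pos: [0.251, 0.5173, 0.2576]
ee_rot: [-2.07, -2.363, 0.0]
wrist_force: [0.5, 1.3, -0.1]
gripper_width: 0.0883
finger_force: 0.0
t 1.38 pos [0.251  0.5173 0.2576] offset now [-18.39   5.6    1.92] at goal axes [-18.4    5.58   1.92] rot [-0.    0.   -0.01] w 0.0883 F [ 0.5  1.3 -0.1] 0.0
```

```bash
python3 -m inch '{"rot":[[0,0,0],[0,0,0],[0,0,0],[0,0,0],[0,0,0],[0,0,0],[0,0,0],[0,0,0],[0,0,0],[0,0,0]],"offset":[[-1,0.3,0],[-1,0.3,0],[-1,0.3,0],[-1,0.3,0],[-1,0.3,0],[-1,0.3,0],[-1,0.3,0],[-1,0.3,0],[-1,0.3,0],[-1,0.3,0]],"gripper":[1,1,1,1,1,1,1,1,1,1]}' >/dev/null
python3 -m inch '{"rot":[[0,0,0],[0,0,0],[0,0,0],[0,0,0],[0,0,0],[0,0,0],[0,0,0],[0,0,0],[0,0,0],[0,0,0]],"offset":[[-1,0.3,0],[-1,0.3,0],[-1,0.3,0],[-1,0.3,0],[-1,0.3,0],[-1,0.3,0],[-1,0.3,0],[-1,0.3,0],[-0.4,0.18,0],[0,0,0]],"gripper":[1,1,1,1,1,1,1,1,1,1]}' >/dev/null
python3 - <<'E'
from h import *
go(.490,-.0077,.2)
c=optics.camera("wrist"); cv2.imwrite("pics/w1.png",c["img"])
E
```

```text
t 3.05 pos [ 0.4911 -0.0099  0.2577] offset now [ 0.08 -0.03  1.92] at goal axes [ 0.08 -0.03  1.92] rot [ 0.    0.01 -0.03] w 0.0884 F [-0.4  0.3 -0.7] 0.0
```

View pics/w1.png

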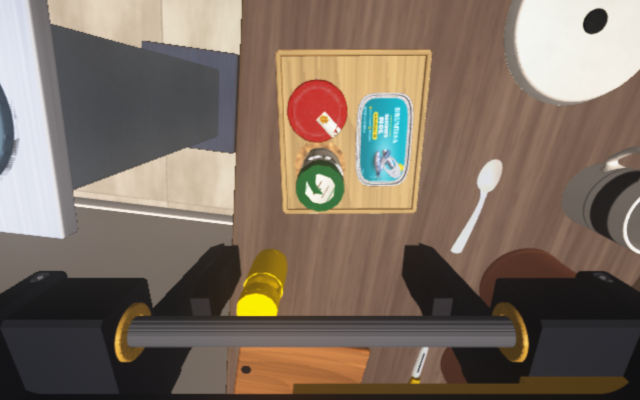

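The wrist view is well aligned with the tray: red lid (317,111), green lid (320,188), tub (385,139). I'll cross-check these positions.

Run:
```python
from h import *
c=optics.camera("wrist"); print(c["position"])
for n,u,v,z in (("red",317,111,.094),("green",320,188,.114),("tub",385,139,.034)): print(n,w(c,u,v,z).round(4))
q=np.array([w(c,u,v,.013) for u,v in ((279,51),(431,50),(415,212),(284,213))]);print("tray",q.mean(0).round(4))
for p in q: print(p.round(3))
```

```text
[0.47803519 0.07377537 0.38428745]
red [0.4756 0.0613 0.094 ]
green [ 0.4871 -0.005   0.114 ]
tub [0.5553 0.0385 0.034 ]
tray [0.5205 0.0322 0.013 ]
[0.425 0.115 0.013]
[0.591 0.138 0.013]
[ 0.617 -0.051  0.013]
[ 0.448 -0.074  0.013]
```

```bash
python3 -m inch '{"rot":[[0,0,0],[0,0,0],[0,0,0],[0,0,0],[0,0,0],[0,0,0],[0,0,0],[0,0,0],[0,0,0],[0,0,0]],"offset":[[0.1,-0.07,0],[0,0,1],[0,0,1],[0,0,1],[0,0,1],[0,0,0.7],[0,0,0.5],[0,0,0.5],[0,0,0.39],[0,0,0]],"gripper":[1,1,1,1,1,1,1,1,1,1]}' >/dev/null
python3 -c "
from h import *
go(.489,-.007,.075)"
python3 -m inch '{"rot":[[0,0,0],[0,0,0],[0,0,0],[0,0,0],[0,0,0],[0,0,0],[0,0,0],[0,0,0]],"offset":[[0,0,0],[0,0,0],[0,0,0],[0,0,0],[0,0,0],[0,0,0],[0,0,0],[0,0,0]],"gripper":[0.45,0.4,0.3,0.2,0.1,0.1,0.1,0.1]}'
python3 -c "
from h import *
go(.489,-.007,.075)"
```

```text
t 3.98 pos [ 0.4852 -0.0027  0.0729] offset now [-0.16  0.11 -0.07] at goal axes [-0.16  0.11 -0.07] rot [-0.05 -0.02  0.03] w 0.0876 F [-0.2  0.5  0.4] 0.0
clock: 4.65
ee_pos: [0.4879, -0.0051, 0.0753]
ee_rot: [2.069, 2.363, 0.0]
wrist_force: [0.9, -0.6, 1.8]
gripper_width: 0.045
finger_force: 29.9
t 4.65 pos [ 0.4879 -0.0051  0.0753] offset now [-0.07  0.03  0.01] at goal axes [-0.07  0.03  0.01] rot [0.01 0.   0.  ] w 0.045 F [ 0.9 -0.6  1.8] 29.9
```

```bash
python3 -m inch '{"rot":[[0,0,0],[0,0,0],[0,0,0],[0,0,0],[0,0,0],[0,0,0],[0,0,0],[0,0,0],[0,0,0],[0,0,0]],"offset":[[0,0,-0.3],[0,0,-0.7],[0,0,-1],[0,0,-1],[0,0,-1],[0,0,-1],[-0.5,0,-0.5],[-1,0,0],[-1,0,0],[-1,0,0]],"gripper":[0.1,0.1,0.1,0.1,0.1,0.1,0.1,0.1,0.1,0.1]}' >/dev/null
python3 -m inch '{"rot":[[0,0,0],[0,0,0],[0,0,0],[0,0,0],[0,0,0],[0,0,0],[0,0,0],[0,0,0],[0,0,0],[0,0,0],[0,0,0]],"offset":[[0,0,0]],"gripper":[0.1]}' 2>&1 | tail -1
python3 -m inch '{"rot":[[0,0,0],[0,0,0],[0,0,0],[0,0,0],[0,0,0],[0,0,0],[0,0,0],[0,0,0],[0,0,0],[0,0,0]],"offset":[[-1,0,0],[-1,0,0],[-1,0,0],[-1,0.1,0],[-1,0.1,0],[-1,0.1,0],[-1,0,0],[-1,0,0],[-0.7,0,0],[-0.4,0,0]],"gripper":[0.1,0.1,0.1,0.1,0.1,0.1,0.1,0.1,0.1,0.1]}' >/dev/null
python3 -m inch '{"rot":[[0,0,0],[0,0,0],[0,0,0]],"offset":[[-0.2,0,0],[-0.2,0,0],[0,0,0]],"gripper":[0.1,0.1,0.1]}' >/dev/null
python3 -c "
from h import *
go(.5476,-.3917,.0815)"
```

```text
$.offset: bad value
t 6.57 pos [ 0.5482 -0.3903  0.2399] offset now [-0.05 -0.02  5.28] at goal axes [-0.05 -0.02  5.28] rot [-0. -0.  0.] w 0.0449 F [-0.6  0.4 -1.2] 29.9
```

```bash
python3 -m inch '{"rot":[[0,0,0],[0,0,0],[0,0,0],[0,0,0],[0,0,0],[0,0,0],[0,0,0],[0,0,0],[0,0,0],[0,0,0]],"offset":[[-0.05,0,1],[0,0,1],[0,0,1],[0,0,0.8],[0,0,0.6],[0,0,0.4],[0,0,0.3],[0,0,0.1],[0,0,0.07],[0,0,0]],"gripper":[0.1,0.1,0.1,0.1,0.1,0.1,0.1,0.1,0.1,0.1]}' >/dev/null
python3 -m inch '{"rot":[[0,0,0],[0,0,0]],"offset":[[0,0,0],[0,0,0]],"gripper":[0.1,0.1]}' >/dev/null
python3 -c "
from h import *
go(.5476,-.3917,.0815)"
python3 -m inch '{"rot":[[0,0,0],[0,0,0],[0,0,0],[0,0,0],[0,0,0],[0,0,0]],"offset":[[0,0,0],[0,0,0],[0,0,0],[0,0,0],[0,0,0],[0,0,0]],"gripper":[0.55,0.6,0.7,0.8,1,1]}'
python3 -m inch '{"rot":[[0,0,0],[0,0,0],[0,0,0],[0,0,0],[0,0,0],[0,0,0],[0,0,0],[0,0,0],[0,0,0],[0,0,0]],"offset":[[0,0,-0.5],[0,0,-1],[0,0,-1],[0,0,-1],[0,0,-1],[0,0,-1],[1,0,0],[1,0,0],[1,0,0],[1,0,0]],"gripper":[1,1,1,1,1,1,1,1,1,1]}' >/dev/null
python3 -c "
from h import *
go(.479,.060,.07)
c=optics.camera('top'); crop(c,260,180,480,270,3.6,'pics/t3.png')"
```

```text
t 7.57 pos [ 0.549  -0.3923  0.0832] offset now [ 0.03 -0.04  0.06] at goal axes [ 0.03 -0.04  0.06] rot [0.01 0.02 0.  ] w 0.0451 F [ 0.9 -0.8 -1.5] 29.9
clock: 8.07
ee_pos: [0.5484, -0.3918, 0.082]
ee_rot: [2.069, 2.364, 0.0]
wrist_force: [0.1, -0.1, 0.0]
gripper_width: 0.0775
finger_force: 0.0
t 8.9 pos [ 0.5322 -0.2718  0.2484] offset now [11.2  -0.3   5.93] at goal axes [11.2  -0.29  5.95] rot [ 0.01  0.01 -0.  ] w 0.0882 F [0.3 0.7 0.9] 0.0
```

View pics/t3.png

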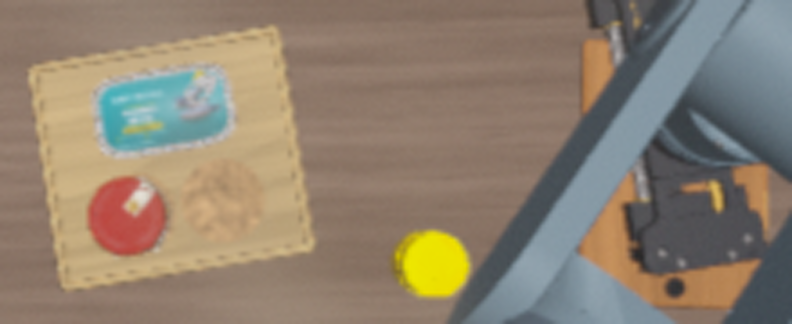

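The tray now shows only the red jar (127,215) and the tub (163,110), both undisturbed. A round mark remains where the spice jar stood. Next is the squat jar.

```bash
python3 -m inch '{"rot":[[0,0,0],[0,0,0],[0,0,0],[0,0,0],[0,0,0],[0,0,0],[0,0,0],[0,0,0],[0,0,0],[0,0,0]],"offset":[[1,0,0],[1,0,0],[1,0,0],[1,0,0],[1,-0.1,0],[1,-0.1,0],[1,-0.1,0],[1,0,0],[1,0,0],[1,0,0]],"gripper":[1,1,1,1,1,1,1,1,1,1]}' >/dev/null
python3 -m inch '{"rot":[[0,0,0],[0,0,0],[0,0,0]],"offset":[[0.5,0,0],[0.2,0,0],[0,0,0]],"gripper":[1,1,1]}' >/dev/null
python3 - <<'E'
from h import *
go(.479,.060,.07)
c=optics.camera('top');a=c["img"][180:270,260:360]; hsv=cv2.cvtColor(a,cv2.COLOR_BGR2HSV)
c2=optics.camera("wrist"); cv2.imwrite("pics/w2.png",c2["img"])
E
```

```text
t 10.03 pos [0.4811 0.0451 0.2479] offset now [ 0.51 -0.01  5.93] at goal axes [ 0.5  -0.    5.93] rot [0.01 0.   0.03] w 0.088 F [-0.6 -1.   0.4] 0.0
```

View pics/w2.png

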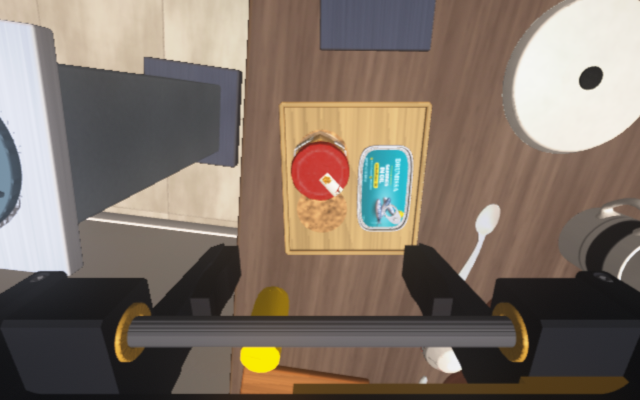

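The red lid (320,170) sits between the finger lines, and the tub (385,187) is clear. Descending.

```bash
python3 -m inch '{"rot":[[0,0,0],[0,0,0],[0,0,0],[0,0,0],[0,0,0],[0,0,0],[0,0,0],[0,0,0],[0,0,0],[0,0,0]],"offset":[[0.4,0,0],[0,0,0.5],[0,0,1],[0,0,1],[0,0,1],[0,0,0.8],[0,0,0.6],[0,0,0.4],[0,0,0.2],[0,0,0]],"gripper":[1,1,1,1,1,1,1,1,1,1]}' >/dev/null
python3 -c "
from h import *
go(.479,.060,.07)"
```

```text
t 10.97 pos [0.4786 0.0558 0.0806] offset now [0.14 0.03 0.35] at goal axes [0.14 0.03 0.35] rot [-0.03 -0.01 -0.01] w 0.0879 F [-0.2 -0.6 -0.5] 0.0
```

```bash
python3 -m inch '{"rot":[[0,0,0],[0,0,0],[0,0,0],[0,0,0]],"offset":[[0.1,0,0.2],[0,0,0.2],[0,0,0],[0,0,0]],"gripper":[1,1,1,1]}' >/dev/null
python3 -c "
from h import *
go(.479,.060,.07)"
python3 -m inch '{"rot":[[0,0,0],[0,0,0],[0,0,0],[0,0,0],[0,0,0],[0,0,0],[0,0,0],[0,0,0]],"offset":[[0,0,0],[0,0,0],[0,0,0],[0,0,0],[0,0,0],[0,0,0],[0,0,0],[0,0,0]],"gripper":[0.7,0.6,0.5,0.4,0.3,0.2,0.2,0.2]}' >/dev/null
python3 -c "
from h import *
go(.479,.060,.07)"
```

```text
t 11.3 pos [0.4792 0.0591 0.0701] offset now [ 0.03 -0.    0.  ] at goal axes [ 0.03 -0.    0.  ] rot [0. 0. 0.] w 0.088 F [-0.3 -0.7 -0.1] 0.0
t 11.97 pos [0.4789 0.059  0.07  ] offset now [0.03 0.01 0.  ] at goal axes [0.03 0.01 0.  ] rot [-0.01  0.    0.  ] w 0.0547 F [-3.1 -0.3  3.6] 30.0
```

```bash
python3 -m inch '{"rot":[[0,0,0],[0,0,0],[0,0,0],[0,0,0],[0,0,0],[0,0,0],[0,0,0],[0,0,0],[0,0,0],[0,0,0]],"offset":[[0,0,-0.2],[0,0,-0.4],[0,0,-0.6],[0,0,-0.8],[0,0,-1],[0,0,-1],[0,0,-0.8],[0,0,-0.6],[-0.3,-0.1,-0.3],[-0.6,-0.1,0]],"gripper":[0.2,0.2,0.2,0.2,0.2,0.2,0.2,0.2,0.2,0.2]}' >/dev/null
python3 -c "
from h import *
go(.4566,-.3167,.076)"
python3 -m inch '{"rot":[[0,0,0],[0,0,0],[0,0,0],[0,0,0],[0,0,0],[0,0,0],[0,0,0],[0,0,0],[0,0,0],[0,0,0]],"offset":[[-0.9,-0.2,0],[-1,-0.2,0],[-1,-0.2,0],[-1,-0.2,0],[-1,-0.2,0],[-1,-0.2,0],[-1,-0.2,0],[-1,-0.2,0],[-1,-0.2,0],[-0.9,-0.2,0]],"gripper":[0.2,0.2,0.2,0.2,0.2,0.2,0.2,0.2,0.2,0.2]}' >/dev/null
python3 -m inch '{"rot":[[0,0,0],[0,0,0],[0,0,0],[0,0,0],[0,0,0],[0,0,0]],"offset":[[-0.8,-0.2,0],[-0.5,0,0],[-0.3,0,0],[0,0,0],[0,0,0],[0,0,0]],"gripper":[0.2,0.2,0.2,0.2,0.2,0.2]}' >/dev/null
python3 -c "
from h import *
go(.4566,-.3167,.076)"
```

```text
t 12.8 pos [0.4773 0.0319 0.2429] offset now [-11.42  -2.27   5.56] at goal axes [-11.43  -2.22   5.56] rot [0.04 0.01 0.03] w 0.0546 F [ 0.6 -0.8 -4.2] 30.0
t 14.13 pos [ 0.4567 -0.3149  0.2405] offset now [-0.07 -0.01  5.48] at goal axes [-0.06 -0.01  5.48] rot [-0.01 -0.01  0.02] w 0.0545 F [-0.3  0.5 -3.4] 30.0
```

```bash
python3 -m inch '{"rot":[[0,0,0],[0,0,0],[0,0,0],[0,0,0],[0,0,0],[0,0,0],[0,0,0],[0,0,0],[0,0,0],[0,0,0]],"offset":[[-0.05,0,0.6],[0,0,1],[0,0,1],[0,0,0.9],[0,0,0.7],[0,0,0.5],[0,0,0.4],[0,0,0.2],[0,0,0.1],[0,0,0]],"gripper":[0.2,0.2,0.2,0.2,0.2,0.2,0.2,0.2,0.2,0.2]}' >/dev/null
python3 -m inch '{"rot":[[0,0,0],[0,0,0],[0,0,0]],"offset":[[0,0,0.05],[0,0,0],[0,0,0]],"gripper":[0.2,0.2,0.2]}' >/dev/null
python3 -c "
from h import *
go(.4566,-.3167,.076)"
```

```text
t 15.22 pos [ 0.4572 -0.3182  0.0783] offset now [ 0.05 -0.01  0.08] at goal axes [ 0.05 -0.01  0.08] rot [0.01 0.01 0.  ] w 0.055 F [ 0.1  0.  -4.6] 30.0
```

```bash
python3 -m inch '{"rot":[[0,0,0],[0,0,0],[0,0,0],[0,0,0]],"offset":[[0,0,0.03],[0,0,0.02],[0,0,0],[0,0,0]],"gripper":[0.2,0.2,0.2,0.2]}' |grep force
python3 -c "
from h import *
go(.4566,-.3167,.076)"
python3 -m inch '{"rot":[[0,0,0],[0,0,0],[0,0,0],[0,0,0],[0,0,0],[0,0,0]],"offset":[[0,0,0],[0,0,0],[0,0,0],[0,0,0],[0,0,0],[0,0,0]],"gripper":[0.65,0.7,0.8,1,1,1]}' | grep force
python3 -m inch '{"rot":[[0,0,0],[0,0,0],[0,0,0],[0,0,0],[0,0,0],[0,0,0],[0,0,0],[0,0,0],[0,0,0],[0,0,0]],"offset":[[0,0,-0.4],[0,0,-1],[0,0,-1],[0,0,-1],[0,0,-1],[0,0,-1],[1,0,0],[1,0,0],[1,0,0],[1,0,0]],"gripper":[1,1,1,1,1,1,1,1,1,1]}' >/dev/null
python3 -m inch '{"rot":[[0,0,0],[0,0,0],[0,0,0],[0,0,0],[0,0,0],[0,0,0],[0,0,0],[0,0,0],[0,0,0],[0,0,0]],"offset":[[1,0,0],[1,0.3,0],[1,0.6,0],[1,0.6,0],[1,0.6,0],[1,0.6,0],[1,0.7,0],[0,0.4,0],[0,0,0],[0,0,0]],"gripper":[1,1,1,1,1,1,1,1,1,1]}' >/dev/null
python3 -c "
from h import *
go(.5565,.035,.030)
c=optics.camera('top'); crop(c,180,180,480,275,2.66,'pics/t4.png')"
```

```text
wrist_force: [-1.2, -0.2, -3.5]
finger_force: 30.0
t 15.55 pos [ 0.4569 -0.3179  0.0761] offset now [ 0.04 -0.    0.  ] at goal axes [ 0.04 -0.    0.  ] rot [0. 0. 0.] w 0.0546 F [-1.2 -0.2 -3.5] 30.0
wrist_force: [-0.3, -0.5, 0.3]
finger_force: 0.0
t 17.72 pos [0.526  0.0247 0.2384] offset now [0.21 1.05 6.95] at goal axes [0.2  1.05 6.95] rot [-0.    0.    0.02] w 0.0882 F [-0.3 -0.2 -0.3] 0.0
```

View pics/t4.png

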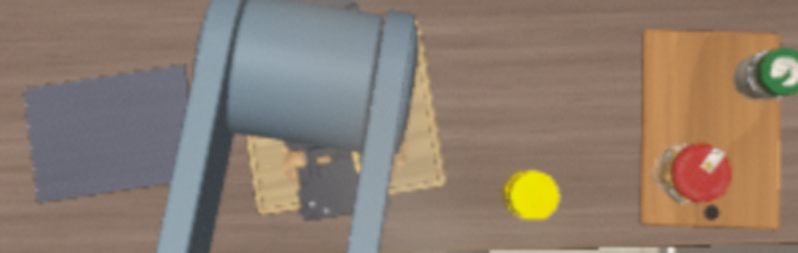

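Run:
```python
from h import *
c=optics.camera("top")
b=lambda u,v,z: w(c,180+(u+.5)/2.66-.5,180+(v+.5)/2.66-.5,z)
print("spice",b(780,72,.120).round(4),"squat",b(702,173,.1).round(4))
c2=optics.camera("wrist"); cv2.imwrite("pics/w3.png",c2["img"])
```

```text
spice [ 0.5483 -0.3893  0.12  ] squat [ 0.4557 -0.3168  0.1   ]
```

View pics/w3.png

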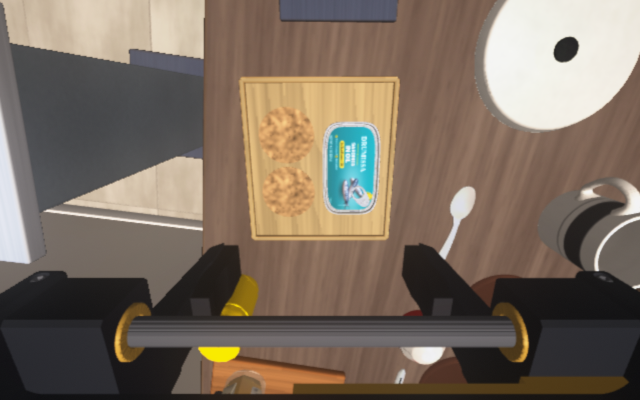

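Both jars stand upright on the board. Brown marks at (287,133) and (288,191) show where they started, and the tub is at (351,168). I'll measure those and fetch the tub.

```bash
python3 - <<'E'
from h import *
c=optics.camera("wrist")
for n,u,v,z in (("sq mark",287,133,.008),("sp mark",288,191,.008),("tub",351,168,.034),("slate edge mid z.01",339,20,.01)): print(n,w(c,u,v,z).round(4))
E
python3 -m inch '{"rot":[[0,0,0],[0,0,0],[0,0,0],[0,0,0],[0,0,0],[0,0,0],[0,0,0],[0,0,0],[0,0,0],[0,0,0]],"offset":[[0.2,0.5,0],[0,0.55,0],[0,0,0.5],[0,0,1],[0,0,1],[0,0,1],[0,0,1],[0,0,0.7],[0,0,0.4],[0,0,0.3]],"gripper":[0.9,0.9,0.9,0.9,0.9,0.9,0.9,0.9,0.9,0.9]}' >/dev/null
python3 -m inch '{"rot":[[0,0,0],[0,0,0],[0,0,0]],"offset":[[0,0,0.2],[0,0,0.1],[0,0,0]],"gripper":[0.9,0.9,0.9]}' >/dev/null
python3 -c "
from h import *
go(.5565,.035,.036)"
```

```text
sq mark [0.4793 0.0616 0.008 ]
sp mark [ 0.4871 -0.0075  0.008 ]
tub [0.5553 0.0362 0.034 ]
slate edge mid z.01 [0.5213 0.1817 0.01  ]
t 19.0 pos [0.5569 0.0343 0.0524] offset now [ 0.02 -0.01  0.55] at goal axes [ 0.02 -0.01  0.55] rot [0.01 0.   0.  ] w 0.0796 F [ 0.5 -0.3 -0.8] 0.0
```

```bash
python3 -m inch '{"rot":[[0,0,0],[0,0,0],[0,0,0],[0,0,0]],"offset":[[0.02,0,0.3],[0,0,0.24],[0,0,0],[0,0,0]],"gripper":[0.9,0.9,0.9,0.9]}' | grep force
python3 -m inch '{"rot":[[0,0,0],[0,0,0],[0,0,0],[0,0,0],[0,0,0],[0,0,0],[0,0,0]],"offset":[[0,0,0],[0,0,0],[0,0,0],[0,0,0],[0,0,0],[0,0,0],[0,0,0]],"gripper":[0.75,0.65,0.5,0.4,0.3,0.3,0.3]}' | grep force
python3 -c "
from h import *
go(.5565,.035,.036)"
python3 -m inch '{"rot":[[0,0,0],[0,0,0],[0,0,0],[0,0,0],[0,0,0],[0,0,0],[0,0,0],[0,0,0],[0,0,0],[0,0,0]],"offset":[[0,0,-0.3],[0,0,-0.6],[0,0,-1],[0,0,-1],[0,0,-1],[0.5,0,-0.3],[1,0,0],[1,0,0],[1,0,0],[1,0,0]],"gripper":[0.3,0.3,0.3,0.3,0.3,0.3,0.3,0.3,0.3,0.3]}' >/dev/null
python3 -m inch '{"rot":[[0,0,0],[0,0,0],[0,0,0],[0,0,0],[0,0,0],[0,0,0],[0,0,0]],"offset":[[1,0,0],[1,0,0],[0.6,-0.2,0],[0.3,-0.2,0],[0.1,-0.1,0],[0,0,0],[0,0,0]],"gripper":[0.3,0.3,0.3,0.3,0.3,0.3,0.3]}' >/dev/null
python3 -c "
from h import *
go(.5108,.266,.0382,6.8)"
```

```text
wrist_force: [-0.4, 0.3, -0.2]
finger_force: 0.0
wrist_force: [0.7, 0.1, 1.9]
finger_force: 30.0
t 19.92 pos [0.5567 0.0351 0.036 ] offset now [-0.   -0.01  0.  ] at goal axes [-0.   -0.01  0.  ] rot [0.01 0.   0.  ] w 0.0595 F [0.7 0.1 1.9] 30.0
t 21.33 pos [0.5117 0.2553 0.1617] offset now [0.36 0.02 4.12] at goal axes [0.36 0.01 4.12] rot [-0.    0.01  0.16] w 0.0592 F [ 0.6 -0.8 -1.8] 30.0
```

```bash
python3 -m inch '{"rot":[[0,0,0.15],[0,0,0],[0,0,0],[0,0,0],[0,0,0],[0,0,0],[0,0,0],[0,0,0],[0,0,0],[0,0,0]],"offset":[[0.3,0,0],[0.06,0,0.5],[0,0,1],[0,0,1],[0,0,0.7],[0,0,0.4],[0,0,0.3],[0,0,0.1],[0,0,0],[0,0,0]],"gripper":[0.3,0.3,0.3,0.3,0.3,0.3,0.3,0.3,0.3,0.3]}' >/dev/null
python3 -m inch '{"rot":[[0,0,0],[0,0,0],[0,0,0]],"offset":[[0,0,0.1],[0,0,0],[0,0,0]],"gripper":[0.3,0.3,0.3]}' | grep force
python3 -c "
from h import *
go(.5108,.266,.0382,6.8)"
```

```text
wrist_force: [-0.2, 0.2, -1.9]
finger_force: 30.0
t 22.42 pos [0.5107 0.267  0.0394] offset now [-0.04 -0.    0.04] at goal axes [-0.04 -0.    0.04] rot [ 0.01 -0.    0.01] w 0.0595 F [-0.2  0.2 -1.9] 30.0
```

```bash
python3 -m inch '{"rot":[[0,0,0],[0,0,0],[0,0,0]],"offset":[[0,0,0.04],[0,0,0],[0,0,0]],"gripper":[0.3,0.3,0.3]}' | grep force
python3 -m inch '{"rot":[[0,0,0],[0,0,0],[0,0,0],[0,0,0],[0,0,0],[0,0,0]],"offset":[[0,0,0],[0,0,0],[0,0,0],[0,0,0],[0,0,0],[0,0,0]],"gripper":[0.7,0.75,0.8,0.9,1,1]}' | grep force
python3 -m inch '{"rot":[[0,0,-0.15],[0,0,0],[0,0,0],[0,0,0],[0,0,0],[0,0,0],[0,0,0],[0,0,0],[0,0,0],[0,0,0]],"offset":[[0,0,-0.3],[0,0,-1],[0,0,-1],[0,0,-1],[0,0,-1],[0,0,-1],[0,0,-1],[0,0,-0.7],[-0.5,0,0],[-1,0,0]],"gripper":[1,1,1,1,1,1,1,1,1,1]}' >/dev/null
python3 -m inch '{"rot":[[0,0,0],[0,0,0],[0,0,0],[0,0,0],[0,0,0],[0,0,0],[0,0,0],[0,0,0],[0,0,0],[0,0,0]],"offset":[[-1,0,0],[-1,0,0],[-1,0,0],[-1,0,0],[-1,0,0],[-1,0,0],[-1,0,0],[-1,0,0],[-1,0,0],[-1,0,0]],"gripper":[1,1,1,1,1,1,1,1,1,1]}' >/dev/null
python3 - <<'E'
from h import *
go(.5484,-.3910,.0815)
c=optics.camera('top'); crop(c,180,180,280,275,6,'pics/t5.png')
E
```

```text
wrist_force: [-0.2, 0.1, 1.9]
finger_force: 30.0
wrist_force: [0.5, -0.5, 0.1]
finger_force: 0.0
t 24.83 pos [ 0.5559 -0.0765  0.2483] offset now [-10.35  -1.65   5.56] at goal axes [-10.36  -1.64   5.56] rot [0.01 0.   0.01] w 0.0881 F [1.4 0.7 0.1] 0.0
```

View pics/t5.png

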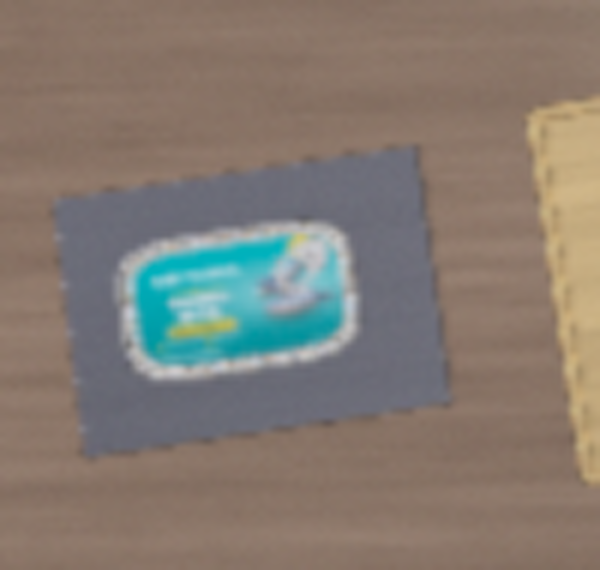

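The tub is centred on the slate: tub (238,300) against slate (252,302), and the difference is parallax. Now I'll return the spice jar.

```bash
python3 -m inch '{"rot":[[0,0,0],[0,0,0],[0,0,0],[0,0,0],[0,0,0],[0,0,0],[0,0,0],[0,0,0],[0,0,0],[0,0,0]],"offset":[[-1,-0.2,0],[-1,-0.2,0],[-1,-0.2,0],[-1,-0.2,0],[-1,-0.2,0],[-1,-0.2,0],[-1,-0.2,0],[-1,-0.2,0],[-0.8,-0.04,0],[-0.6,0,0]],"gripper":[1,1,1,1,1,1,1,1,1,1]}' >/dev/null
python3 -m inch '{"rot":[[0,0,0],[0,0,0],[0,0,0]],"offset":[[0,0,0],[0,0,0],[0,0,0]],"gripper":[1,1,1]}' >/dev/null
python3 -c "
from h import *
go(.5484,-.3918,.082)"
```

```text
t 25.97 pos [ 0.5446 -0.3601  0.2476] offset now [-1.07 -0.01  5.52] at goal axes [-1.06 -0.01  5.52] rot [-0.   -0.01  0.01] w 0.088 F [-0.4  0.2 -0. ] 0.0
```

```bash
python3 -m inch '{"rot":[[0,0,0],[0,0,0],[0,0,0],[0,0,0],[0,0,0],[0,0,0],[0,0,0],[0,0,0],[0,0,0],[0,0,0]],"offset":[[-0.6,0,0],[-0.46,0,0],[0,0,0.5],[0,0,1],[0,0,1],[0,0,1],[0,0,0.8],[0,0,0.6],[0,0,0.4],[0,0,0.22]],"gripper":[1,1,1,1,1,1,1,1,1,1]}' >/dev/null
python3 -m inch '{"rot":[[0,0,0],[0,0,0],[0,0,0]],"offset":[[0,0,0],[0,0,0],[0,0,0]],"gripper":[1,1,1]}' >/dev/null
python3 -c "
from h import *
go(.5484,-.3918,.082)"
python3 -m inch '{"rot":[[0,0,0],[0,0,0],[0,0,0],[0,0,0],[0,0,0],[0,0,0],[0,0,0],[0,0,0]],"offset":[[0,0,0],[0,0,0],[0,0,0],[0,0,0],[0,0,0],[0,0,0],[0,0,0],[0,0,0]],"gripper":[0.45,0.4,0.3,0.2,0.1,0.1,0.1,0.1]}' | grep -E "finger|width"
python3 -m inch '{"rot":[[0,0,0],[0,0,0],[0,0,0],[0,0,0],[0,0,0],[0,0,0],[0,0,0],[0,0,0],[0,0,0],[0,0,0]],"offset":[[0,0,-0.3],[0,0,-0.7],[0,0,-1],[0,0,-1],[0,0,-1],[0,0,-1],[0.5,0,-0.5],[1,0,0],[1,0,0],[1,0,0]],"gripper":[0.1,0.1,0.1,0.1,0.1,0.1,0.1,0.1,0.1,0.1]}' >/dev/null
python3 -c "
from h import *
go(.4885,-.0055,.0755)"
```

```text
t 27.05 pos [ 0.5497 -0.3932  0.0837] offset now [ 0.05 -0.04  0.06] at goal axes [ 0.05 -0.04  0.06] rot [0.02 0.02 0.01] w 0.0877 F [-0.5  0.8  0. ] 0.0
gripper_width: 0.0446
finger_force: 30.0
t 28.55 pos [ 0.5345 -0.2877  0.2478] offset now [ 9.53 -0.29  5.74] at goal axes [ 9.53 -0.28  5.74] rot [ 0.01  0.01 -0.01] w 0.0447 F [-0.1 -0.4 -0.8] 30.0
```

```bash
python3 -m inch '{"rot":[[0,0,0],[0,0,0],[0,0,0],[0,0,0],[0,0,0],[0,0,0],[0,0,0],[0,0,0],[0,0,0],[0,0,0]],"offset":[[1,0,0],[1,0,0],[1,-0.1,0],[1,-0.1,0],[1,-0.1,0],[1,0,0],[1,0,0],[0.8,0,0],[0.5,0,0],[0.4,0,0]],"gripper":[0.1,0.1,0.1,0.1,0.1,0.1,0.1,0.1,0.1,0.1]}' >/dev/null
python3 -m inch '{"rot":[[0,0,0],[0,0,0],[0,0,0],[0,0,0]],"offset":[[0,0,0],[0,0,0],[0,0,0],[0,0,0]],"gripper":[0.1,0.1,0.1,0.1]}' >/dev/null
python3 -c "
from h import *
go(.4885,-.0055,.0757)"
```

```text
t 29.72 pos [ 0.4916 -0.032   0.247 ] offset now [0.89 0.01 5.71] at goal axes [0.89 0.01 5.71] rot [-0.    0.   -0.01] w 0.0451 F [-0.  -0.6 -1.4] 30.0
```

```bash
python3 -m inch '{"rot":[[0,0,0],[0,0,0],[0,0,0],[0,0,0],[0,0,0],[0,0,0],[0,0,0],[0,0,0],[0,0,0],[0,0,0]],"offset":[[0.5,0,0],[0.35,0,0],[0,0,0.6],[0,0,1],[0,0,1],[0,0,1],[0,0,0.8],[0,0,0.5],[0,0,0.4],[0,0,0.3]],"gripper":[0.1,0.1,0.1,0.1,0.1,0.1,0.1,0.1,0.1,0.1]}' >/dev/null
python3 -m inch '{"rot":[[0,0,0],[0,0,0],[0,0,0],[0,0,0]],"offset":[[0,0,0],[0,0,0],[0,0,0],[0,0,0]],"gripper":[0.1,0.1,0.1,0.1]}' >/dev/null
python3 -c "
from h import *
go(.4885,-.0055,.0757)"
```

```text
t 30.88 pos [ 0.4889 -0.006   0.0799] offset now [ 0.02 -0.01  0.14] at goal axes [ 0.02 -0.01  0.14] rot [0.02 0.01 0.  ] w 0.0453 F [ 0.   0.6 -0.9] 30.0
```

```bash
python3 -m inch '{"rot":[[0,0,0],[0,0,0],[0,0,0],[0,0,0]],"offset":[[0,0,0.07],[0,0,0.06],[0,0,0],[0,0,0]],"gripper":[0.1,0.1,0.1,0.1]}' | grep -E "pos|force"
python3 -m inch '{"rot":[[0,0,0],[0,0,0],[0,0,0],[0,0,0],[0,0,0],[0,0,0]],"offset":[[0,0,0],[0,0,0],[0,0,0],[0,0,0],[0,0,0],[0,0,0]],"gripper":[0.55,0.6,0.7,0.8,1,1]}' | grep force
python3 -m inch '{"rot":[[0,0,0],[0,0,0],[0,0,0],[0,0,0],[0,0,0],[0,0,0],[0,0,0],[0,0,0],[0,0,0],[0,0,0]],"offset":[[0,0,-0.5],[0,0,-1],[0,0,-1],[0,0,-1],[0,0,-1],[0,0,-1],[-1,0,0],[-1,-0.2,0],[-1,-0.2,0],[-1,-0.2,0]],"gripper":[1,1,1,1,1,1,1,1,1,1]}' >/dev/null
python3 -m inch '{"rot":[[0,0,0],[0,0,0],[0,0,0],[0,0,0],[0,0,0],[0,0,0],[0,0,0],[0,0,0],[0,0,0]],"offset":[[-1,-0.5,0],[-1,-0.5,0],[-1,-0.5,0],[-1,-0.2,0],[-1,0,0],[-0.8,0,0],[-0.4,0,0],[0,0,0],[0,0,0]],"gripper":[1,1,1,1,1,1,1,1,1]}' >/dev/null
python3 -c "
from h import *
go(.4569,-.3179,.0761)"
```

```text
ee_pos: [0.4888, -0.0059, 0.0758]
wrist_force: [0.3, 0.6, 5.0]
finger_force: 30.0
wrist_force: [0.2, -0.6, 0.4]
finger_force: 0.0
t 33.3 pos [ 0.46   -0.3177  0.2395] offset now [-0.   -0.1   5.45] at goal axes [ 0.01 -0.1   5.45] rot [-0.01 -0.02 -0.  ] w 0.0884 F [-0.7  0.9 -0.6] 0.0
```

```bash
python3 -m inch '{"rot":[[0,0,0],[0,0,0],[0,0,0],[0,0,0],[0,0,0],[0,0,0],[0,0,0],[0,0,0],[0,0,0],[0,0,0]],"offset":[[0,-0.1,0],[0,0,0.6],[0,0,1],[0,0,1],[0,0,1],[0,0,0.8],[0,0,0.5],[0,0,0.3],[0,0,0.15],[0,0,0]],"gripper":[1,1,1,1,1,1,1,1,1,1]}' >/dev/null
python3 -m inch '{"rot":[[0,0,0],[0,0,0],[0,0,0]],"offset":[[0,0,0],[0,0,0],[0,0,0]],"gripper":[1,1,1]}' >/dev/null
python3 -c "
from h import *
go(.4569,-.3179,.079)"
python3 -m inch '{"rot":[[0,0,0],[0,0,0],[0,0,0],[0,0,0],[0,0,0],[0,0,0],[0,0,0],[0,0,0]],"offset":[[0,0,0],[0,0,0],[0,0,0],[0,0,0],[0,0,0],[0,0,0],[0,0,0],[0,0,0]],"gripper":[0.7,0.6,0.5,0.4,0.3,0.2,0.2,0.2]}' >/dev/null
python3 -c "
from h import *
go(.4569,-.3179,.079)"
python3 -m inch '{"rot":[[0,0,0],[0,0,0],[0,0,0],[0,0,0],[0,0,0],[0,0,0],[0,0,0],[0,0,0],[0,0,0],[0,0,0]],"offset":[[0,0,-0.2],[0,0,-0.4],[0,0,-0.6],[0,0,-0.8],[0,0,-1],[0,0,-1],[0,0,-0.8],[0,0,-0.6],[0.3,0.1,-0.4],[0.6,0.1,0]],"gripper":[0.2,0.2,0.2,0.2,0.2,0.2,0.2,0.2,0.2,0.2]}' >/dev/null
python3 -m inch '{"rot":[[0,0,0],[0,0,0],[0,0,0],[0,0,0],[0,0,0],[0,0,0],[0,0,0],[0,0,0],[0,0,0],[0,0,0]],"offset":[[0.9,0.2,0],[1,0.2,0],[1,0.2,0],[1,0.2,0],[1,0.2,0],[1,0.2,0],[1,0.2,0],[1,0.2,0],[1,0.2,0],[0.9,0.2,0]],"gripper":[0.2,0.2,0.2,0.2,0.2,0.2,0.2,0.2,0.2,0.2]}' >/dev/null
python3 -m inch '{"rot":[[0,0,0],[0,0,0],[0,0,0],[0,0,0],[0,0,0]],"offset":[[0.7,0.2,0],[0.4,0,0],[0.2,0,0],[0,0,0],[0,0,0]],"gripper":[0.2,0.2,0.2,0.2,0.2]}' >/dev/null
python3 - <<'E'
from h import *
go(.479,.0592,.073)
c=optics.camera("wrist"); cv2.imwrite("pics/w4.png",c["img"])
E
```

```text
t 34.38 pos [ 0.4579 -0.3192  0.0808] offset now [ 0.05 -0.03  0.06] at goal axes [ 0.05 -0.03  0.06] rot [0.02 0.02 0.  ] w 0.0883 F [-0.1  0.2  0.2] 0.0
t 35.05 pos [ 0.457  -0.3186  0.0794] offset now [ 0.02 -0.    0.01] at goal axes [ 0.02 -0.    0.01] rot [-0. -0.  0.] w 0.0537 F [-2.3 -0.7  0.8] 29.9
t 37.13 pos [0.4803 0.0476 0.253 ] offset now [0.39 0.02 6.  ] at goal axes [0.39 0.01 6.  ] rot [-0.01  0.    0.01] w 0.0536 F [ 0.1 -0.6 -3.5] 29.7
```

View pics/w4.png

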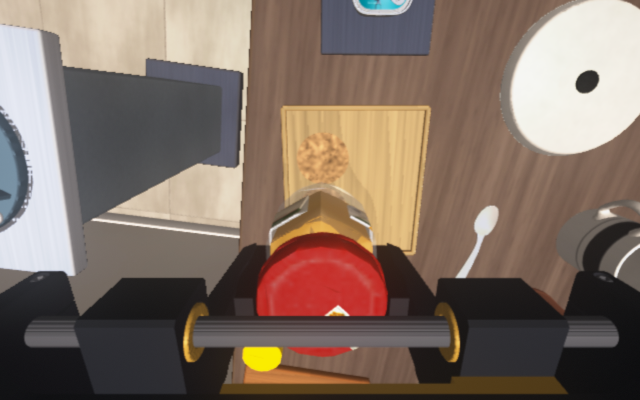

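The squat jar (322,295) hangs straight, and its mark (322,157) is ahead and clear. Lowering.

```bash
python3 -m inch '{"rot":[[0,0,0],[0,0,0],[0,0,0],[0,0,0],[0,0,0],[0,0,0],[0,0,0],[0,0,0],[0,0,0],[0,0,0]],"offset":[[0.38,0,0],[0,0,0.5],[0,0,1],[0,0,1],[0,0,1],[0,0,0.9],[0,0,0.6],[0,0,0.4],[0,0,0.3],[0,0,0.1]],"gripper":[0.2,0.2,0.2,0.2,0.2,0.2,0.2,0.2,0.2,0.2]}' >/dev/null
python3 -m inch '{"rot":[[0,0,0],[0,0,0],[0,0,0],[0,0,0]],"offset":[[0,0,0],[0,0,0],[0,0,0],[0,0,0]],"gripper":[0.2,0.2,0.2,0.2]}' >/dev/null
python3 -c "
from h import *
go(.479,.0592,.0736)"
```

```text
t 38.35 pos [0.4802 0.0589 0.0805] offset now [ 0.01 -0.04  0.23] at goal axes [ 0.01 -0.04  0.23] rot [0.02 0.01 0.  ] w 0.0542 F [-0.4 -0.1 -4.7] 29.7
```

```bash
python3 -m inch '{"rot":[[0,0,0],[0,0,0],[0,0,0],[0,0,0],[0,0,0]],"offset":[[0,0,0.1],[0,0,0.07],[0,0,0.02],[0,0,0],[0,0,0]],"gripper":[0.2,0.2,0.2,0.2,0.2]}' | grep -E "pos|force"
```

```text
ee_pos: [0.4793, 0.0591, 0.0737]
wrist_force: [0.2, -0.1, -4.3]
finger_force: 29.7
```

```bash
python3 -m inch '{"rot":[[0,0,0],[0,0,0],[0,0,0]],"offset":[[0,0,0.02],[0,0,0],[0,0,0]],"gripper":[0.2,0.2,0.2]}' | grep -E "pos|force"
python3 -m inch '{"rot":[[0,0,0],[0,0,0],[0,0,0],[0,0,0],[0,0,0],[0,0,0]],"offset":[[0,0,0],[0,0,0],[0,0,0],[0,0,0],[0,0,0],[0,0,0]],"gripper":[0.65,0.7,0.8,1,1,1]}' | grep force
python3 -m inch '{"rot":[[0,0,0],[0,0,0],[0,0,0],[0,0,0],[0,0,0],[0,0,0],[0,0,0],[0,0,0],[0,0,0],[0,0,0]],"offset":[[0,0,-0.4],[0,0,-1],[0,0,-1],[0,0,-1],[0,0,-1],[0,0,-1],[-1,0,0],[-1,0,0],[-1,0,0],[-1,0,0]],"gripper":[1,1,1,1,1,1,1,1,1,1]}' >/dev/null
python3 -m inch '{"rot":[[0,0,0],[0,0,0],[0,0,0],[0,0,0],[0,0,0],[0,0,0],[0,0,0],[0,0,0],[0,0,0],[0,0,0]],"offset":[[-1,0,0],[-1,0,0],[-1,0,0],[-1,0,0],[-1,0,0],[-1,0,0],[0,0,0],[0,0,0],[0,0,0],[0,0,0]],"gripper":[1,1,1,1,1,1,1,1,1,1]}' >/dev/null
python3 - <<'E'
from h import *
c=optics.camera('top'); crop(c,180,180,360,275,4.4,'pics/t6.png')
E
```

```text
ee_pos: [0.4795, 0.059, 0.0734]
wrist_force: [-1.8, 0.2, -0.1]
finger_force: 29.9
wrist_force: [0.4, 0.4, 0.1]
finger_force: 0.0
```

View pics/t6.png

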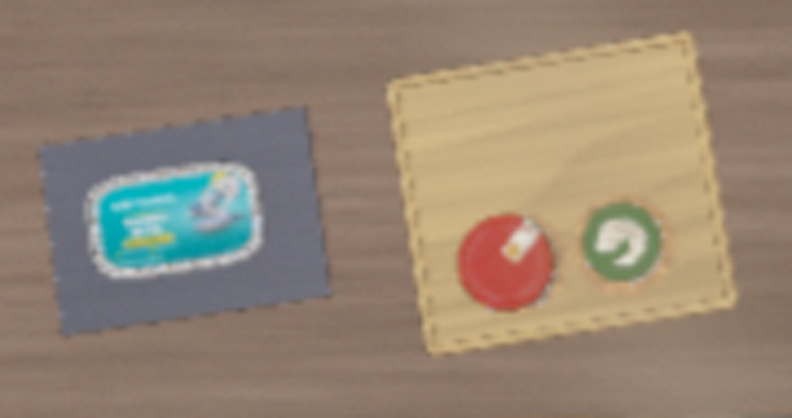

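Both jars are back within about 2 mm: red (506,262) and green (622,242), matching the start pixels. The tub lies lid up and centred at (175,220). Handing in.

```bash
python3 -c "
from bench import order
print(order.job_done())"
```

```text
the job is handed in; nothing more can be done
None
```

I handed the job in with no verdict returned; by the last camera view the tub lies lid up in the middle of the slate, both jars stand on the tray within about 2 mm of their starting places, and I saw no contact with the timer, teaspoon or peeler, though I didn't re-measure them at the end.

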